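Load and close a stack-drilling jig

ROBOT

A 7-joint arm with a two-finger parallel gripper is mounted at the origin on the work surface. World frame = base frame: x ahead of the robot, y to its left, z up, the work surface at z = 0. Lengths are in m, angles in rad, forces in N, time in s.
With the tool pointing down it reaches from about 0.4 to 0.75 m from the base axis. Payload 19.5 kg.
Tool frame: the origin (TCP) lies at the very end of the fingers, on their centre line; the grasp point (between the pads) lies 19 mm behind it; z points along the fingers, y is the direction in which the jaws open and shut (so a half turn about z gives the same grasp; the last joint's range is limited). The gripper opens to 85 mm and grips with 20 to 120 N. Pads are 22 mm wide; open, the fingers measure 114 mm over their backs; the gripper's body (76 mm by 85 mm) begins 54 mm behind the grasp point. The pads swing forward as they close: fully open they stand 13 mm farther back than shut.
Start: joints at [-1.295, 0.707, -0.028, 1.485, 0.022, 0.951, -0.075], TCP at [0.18, 0.546, 0.231] pointing down, gripper open.
Joint ranges: [-2.71, 2.71], [-0.32, 2.16], [-1.57, 1.52], [0, 2.45], [-1.46, 4.6], [0, 2.02], [-2.83, 2.83]. Speed limits (rad/s): [1.89, 1.89, 2.57, 2.57, 3.01, 3.01, 3.01].

INTERFACE

Orientations are given as a unit quaternion [x, y, z, w].
In Python, from station import bot, optics gives the robot as it stands.
- The arm moves only by the shell command python3 -m pendant 'ROWS' [FORCE]. ROWS is JSON, a list of rows, each a list of 7 numbers: the shift along the world's x, y, z in cm, then the turn, a rotation vector about the world's x, y, z in degrees, then the gripper command: -1 is fully open, 1 is shut, values between are in proportion. A call has 1 to 10 rows; each row shifts and turns the pose as measured when the row begins; what a row does not reach is not made up. A row lasts 1/8 s, in which the tool goes at most 62.5 mm and 10.7 degrees, less where a joint would pass 70% of its speed; a pose out of reach is approached as far as the arm can. A call is refused whole if a number of a shift passes 6.25 or a number of a turn 10.7, either way. A call with a gripper value outside its range is refused whole. The fingers move at their own pace and stop on an object; FORCE is the grip in N (left out, the last holds). Time passes only in rows, so rows that do not move let the fingers close. It gives the time, the measured TCP pose, the force and the opening at its end, in the units of the state.
- bot.read_state(): the state, without advancing time (a new reading comes with each control period).
- optics.capture(name): name is "side" or "top" or "wrist"; returns the picture (480x640x3 uint8, red, green, blue); there is no depth.
- optics.calibration(name): a dict with "fovy" (degrees; the focal length in pixels is half the picture's height over the tangent of half this angle, whatever the lens; pixels are square), "cx", "cy" (the principal point, pixels), "rvec" (rotation vector, rad) and "tvec" (3), from world to camera coordinates, as OpenCV has them. Camera axes: x right, y down, z forward; pixel columns grow to the right and rows downward; lengths in m; the calibration is good to about 2 mm. The wrist camera is an equidistant fisheye: a pixel r from the principal point sees the ray r / f radians off the axis. A picture is of the moment at which its call begins: read the wrist's pose just before it. calibration takes no time and is no camera call; for the wrist camera it gives the pose at the moment of the call.
- bot.hand_in(): hands the job in, once; it reports no verdict.
Trained networks look in the newest picture that a camera, given by its name, has taken for a name from the list of things; names that differ only in an ending like _2 or _b are one class to them, and where a whole thing is asked for, a point or a joint stands for the part that bears it (a point fixed in the world has none). Each returns a list of dicts, best first, with "score" (0 to 1); they miss things now and then, are a little off and sometimes report something else, mostly with a low value. They report only what shows in the picture. A call takes as long as a camera call.
- optics.spot_in(camera, label): "position" ([x, y, z] in m, in world coordinates, good to about 4 mm: the middle of the surface that is visible of it).
- optics.masks_of(camera, label): "pixels" (480x640 bool, what is visible of it).
The state is a dict: "t": time; "q": joint angles; "joint_vel": joint speeds; "effort": joint torques, N m; "position": TCP position; "tool_rot": TCP orientation; "force": force on the tool from outside, world axes, zero at the start; "torque": the same for the moment, N m; "grip_width": finger opening in m.
Only numpy, scipy, OpenCV 4.12 (cv2) and the standard library are available. Lean on these libraries where they do the work, as an engineer would, in place of code of your own. Each camera call takes 0.05 s, during which the arm holds its last target. There are 200 camera calls.

TASK

Get the drilling jig ready: put the spanner that lies on it flat into the yellow tool tray, edge every aluminium blank out of the blue rack until it can be gripped, and stack the blanks flat on the jig's bed between its walls, each pushed back home against the orange stop. Only when all the blanks are home, press the red handle down until it latches and stays down; leave everything else on the bench alone.

Things in the scene. Friction and masses are not known exactly. Their poses are not given: they have to be found in the camera images.
- blank0: flat aluminium blank, 140 (x) x 56 (y) x 8 (z) mm, 0.14 to 0.22 kg, two dark dots on each face; origin at the centre of its underside, x along its length. It starts flat in a lane of the rack, along the lane. Two or three such blanks are present; which lanes are filled varies.
- blank1: flat aluminium blank, 140 (x) x 56 (y) x 8 (z) mm, 0.14 to 0.22 kg, two dark dots on each face; origin at the centre of its underside, x along its length. It starts flat in a lane of the rack, along the lane. Two or three such blanks are present; which lanes are filled varies.
- blank2: flat aluminium blank, 140 (x) x 56 (y) x 8 (z) mm, 0.14 to 0.22 kg, two dark dots on each face; origin at the centre of its underside, x along its length. It starts flat in a lane of the rack, along the lane. Two or three such blanks are present; which lanes are filled varies.
- rack: fixed blue stock rack: block 160 (x) x 236 (y) mm, top (lane floor) 55 mm above the bench. Rails 14 mm wide, 10 mm high along x form three 60 mm lanes centred at y = -74, 0, +74 mm, open at the front (-x) and rear. A blank's sides lie 2 mm from the rails, below their tops: it can be gripped by them only where it sticks out past the rack's end. Origin: centre of the underside.
- rack_front (a point): middle of the rack's front edge, at lane floor height, 80 mm before the rack's origin; axes as the rack's. A blank slides freely along its lane and tips off once more than half its length sticks out.
- jig: fixed grey drilling jig. Bed top 55 mm above the bench, from x = -55 mm (front, to the robot) to an orange end stop with its face at x = +50 mm; a 36 mm wide tongue carries it on to x = -86 mm. Side walls 12 mm thick, inner faces at y = -35 and +35 mm; walls and stop rise 26 mm. Handle housing, 72 mm high, at x 22 to 78, y -116 to -56 mm. Origin: centre of the bed's underside, x towards the stop.
- jig_home (a point): point on the bed's top (x = -20, y = 0, z = 55 mm in the jig's frame, axes as the jig's) where the origin of the lowest blank lies when home against the stop; each further blank lies 8 mm higher. A blank that is home reaches 35 mm beyond the walls' front, over the narrow tongue, which fingers on the blank's sides pass on either side.
- keeper_foot (a point): foot of the red keeper finger (12 mm square, 75 mm long), at x = 33, y = -60, z = 92 mm of the jig's frame. It stands upright beside the bed and, geared to the handle, swings level over the stack, 31 mm above the bed, as the handle goes down.
- handle (a joint): angle of the press handle, rad: 0 = raised (0.55 rad above level), 0.6 = fully down. Hinged along the jig's y axis at x = 62, y = -95, z = 88 mm of its frame, pointing to -x. A spring pushes it up: pressing the pad takes 9 to 13 N until about 0.47; from there a detent pulls it to about 0.6 and holds it. Let go earlier, it springs up.
- handle_pad (a point): centre of the top face of the handle's red pad (50 mm along the handle, 34 mm wide), 120 mm from the hinge; moves with the handle, from about 157 mm above the bench when raised to about 89 mm when latched.
- spanner: dark steel combination spanner with a red band in its middle, 170 mm long (x), 8 mm thick, shank 18 mm wide, heads 34 mm wide, about 0.18 kg; origin at the middle of its underside, x along its length. At the start it lies crosswise on top of the jig's two side walls, over the bed.
- tray: fixed yellow open tool tray, outside 250 (x) x 130 (y) x 30 mm high, walls and floor 4 mm; origin at the centre of the underside, x along its length.
- spraycan: bystander, to be left alone: red spray can standing, 64 mm diameter, 190 mm tall; origin on its underside or middle
- oil: bystander, to be left alone: green bottle standing, 56 mm diameter, 150 mm tall; origin on its underside or middle
- mug: bystander, to be left alone: blue mug, 80 mm diameter, 90 mm tall; origin on its underside or middle
- hammer: bystander, to be left alone: hammer lying on the bench, about 300 mm long; origin on its underside or middle
- partsbox: bystander, to be left alone: closed cardboard box 100 x 140 x 60 mm; origin on its underside or middle
- tape: bystander, to be left alone: black roll of tape lying flat, 100 mm outer diameter, 30 mm high; origin on its underside or middle
- screwdriver: bystander, to be left alone: screwdriver with green handle lying on the bench, about 200 mm long; origin on its underside or middle

How it is judged:
By the outcome, as a careful person would: the job done as asked, in the order asked, and still so for the second after the job is handed in, with the robot touching nothing.
Of blank0, blank1, blank2 only 2 to 3 are there at a start; the rules pass over those that are not, and their reading is None.
At some moment in a run one of spanner, blank0, blank1, blank2 may be knocked a few centimetres aside while the robot is not near it.
It also fails if it takes over 210 s, if anything falls off the work surface, if the arm or the gripper's body presses on something with over 40 N, if the wrist force passes 120 N, or if a joint passes its speed limit or range.

## Working session

There is one attempt and no reset: what is moved stays moved. The work goes in short steps, Python scripts to look and compute and a shell command to move; the robot and the scene stay as the last step left them, time stands still between calls to the robot, and variables do not carry over. Pictures are saved under pics/ and viewed, about 12 in all and at most 16, crops included, and the job is handed in when it is done.

```bash
mkdir -p pics; ls; cat > h.py <<'E'
import numpy as np, cv2
from station import bot, optics
from scipy.spatial.transform import Rotation as R
def snap(cam,name):
    im=optics.capture(cam); cv2.imwrite(f'pics/{name}.png',im[:,:,::-1]); return im
def cal(cam):
    c=optics.calibration(cam); f=240/np.tan(np.radians(c['fovy'])/2)
    return c,f,R.from_rotvec(np.ravel(c['rvec'])).as_matrix(),np.ravel(c['tvec'])
def proj(cam,P,c=None):
    c,f,Rm,t=c or cal(cam); X=Rm@np.asarray(P,float)+t
    if cam=='wrist':
        r=np.hypot(X[0],X[1]); k=f*np.arctan2(r,X[2])/max(r,1e-9)
        return c['cx']+k*X[0],c['cy']+k*X[1]
    return c['cx']+f*X[0]/X[2],c['cy']+f*X[1]/X[2]
def unproj(cam,uv,z,c=None):
    c,f,Rm,t=c or cal(cam); d=np.array([uv[0]-c['cx'],uv[1]-c['cy']])/f
    if cam=='wrist':
        r=np.linalg.norm(d); d=np.r_[d*np.sin(r)/max(r,1e-9),np.cos(r)]
    else: d=np.r_[d,1]
    o=-Rm.T@t; w=Rm.T@d
    return o+w*(z-o[2])/w[2]
def mask(cam,l,i=0):
    m=optics.masks_of(cam,l); return m
def onplane(cam,m,z,c=None):
    "mask -> minAreaRect of its points put on height z: centre, size, yaw of long axis(deg)"
    c=c or cal(cam); ct=max(cv2.findContours(m.astype(np.uint8),0,1)[0],key=cv2.contourArea)[:,0]
    P=np.array([unproj(cam,p,z,c)[:2] for p in ct],np.float32)
    (cx,cy),(w,h),a=cv2.minAreaRect(P*1000)
    if w<h: w,h,a=h,w,a+90
    return np.round([cx,cy,w,h,(a+90)%180-90],1)
E
python3 - <<'E'
from h import *
snap('top','t1');snap('side','s1')
c=cal('top')
for l,z in [('blank0',.063),('rack',.06),('jig',.08),('spanner',.09),('tray',.03),('handle',.15),('spraycan',.19),('oil',.15),('mug',.09),('hammer',.02),('partsbox',.06),('tape',.03),('screwdriver',.02)]:
    for s in optics.masks_of('top',l)[:4]: print(l,round(s['score'],2),s['pixels'].sum(),onplane('top',s['pixels'],z,c))
    if l in('jig','rack','spanner','blank0'): print([(round(s['score'],2),np.round(s['position'],3)) for s in optics.spot_in('top',l)[:4]])
print(bot.read_state())
E
```

```text
pics
blank0 0.89 1042 [549.1 226.2 139.9  56.    5.3]
blank0 0.76 1066 [547.2  77.1 144.7  58.    5.6]
[(0.94, array([0.55 , 0.222, 0.061])), (0.82, array([0.55 , 0.075, 0.061])), (0.67, array([ 0.566, -0.289,  0.145]))]
rack 0.84 2956 [546.2 152.  236.4 164.6 -84.4]
[(0.84, array([0.543, 0.149, 0.06 ]))]
jig 0.71 2414 [ 603.7 -226.3  184.2  127.9   88.6]
[(0.63, array([0.706, 0.365, 0.056]))]
spanner 0.89 501 [ 565.3 -162.   167.8   33.7   83.1]
spanner 0.5 2523 [ 603.3 -224.8  183.1  129.8   88.6]
spanner 0.45 2128 [698.  361.2 144.4 112.6 -77.8]
[(0.57, array([ 0.562, -0.163,  0.092]))]
tray 0.65 4501 [ 481.6 -404.   257.6  136.3  -28.5]
handle 0.83 451 [ 585.8 -279.1  118.5   35.8    8.5]
handle 0.4 2077 [683.2 348.3 138.7 107.  -77. ]
spraycan 0.9 774 [746.2 -63.2  99.9  59.2  -5. ]
oil 0.93 492 [ 7.291e+02  1.406e+02  7.210e+01  5.720e+01 -7.000e-01]
oil 0.32 2546 [ 591.7 -214.3  178.6  122.3   88.7]
oil 0.21 2240 [683.2 349.  142.7 111.4 -78. ]
oil 0.18 3007 [535.2 145.  223.9 156.5 -84. ]
mug 0.78 1037 [449.4 424.1 103.3  93.7 -58.7]
hammer 0.78 1098 [ 781.  -296.1  261.1   9
[... 271 characters left out ...]
5, 'q': array([-1.29468611,  0.70651558, -0.0276148 ,  1.48461506,  0.02199834,
        0.95086738, -0.07553763]), 'joint_vel': array([ 2.32985839e-03,  3.53382171e-04, -4.59515475e-04, -5.17670818e-04,
       -1.86825639e-03,  3.39602282e-05, -9.08370153e-04]), 'effort': array([ 1.48986463e-03, -8.82973695e+01,  1.23463567e+00, -2.36392289e+01,
        1.71336019e-02,  1.58129100e-03,  9.90027303e-06]), 'position': array([0.17966217, 0.54618501, 0.23125535]), 'tool_rot': array([ 1.58260424e-01,  9.87397405e-01, -5.00443903e-05, -1.56090229e-05]), 'force': array([-0.1213266 , -0.54302796, -0.51060704]), 'torque': array([0.00274417, 0.02782424, 0.07070506]), 'grip_width': 0.08551261076254249}
```

View pics/t1.png

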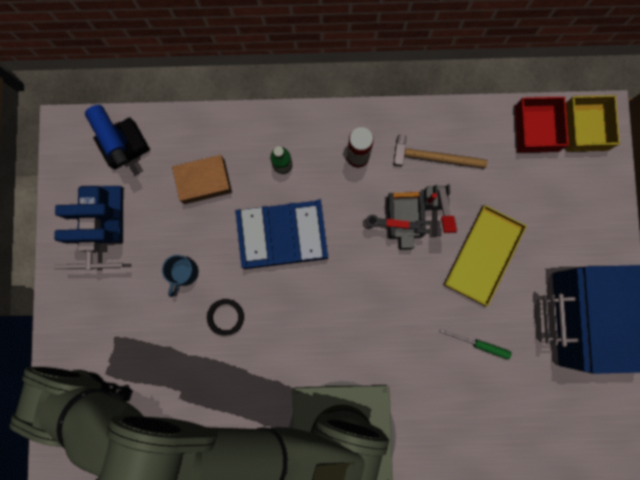

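View pics/s1.png

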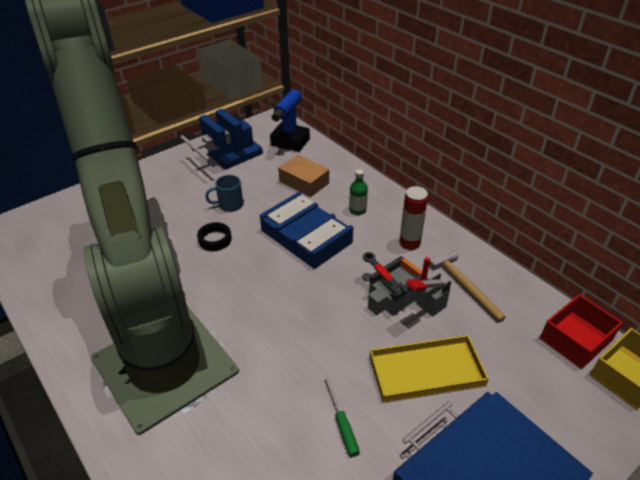

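The top view shows two blanks, at about (254,234) and (311,230), so the middle lane is empty. The spanner lies across the jig, with its red band at about (400,224). The tray is at (485,255), yaw about -28°. I'm going above the spanner for a close look.

```bash
python3 -m pendant '[[2.4,-4.6,0.7,0,0,-6,-1],[2.7,-5.1,0.7,0,0,-6,-1],[2.7,-5.1,0.7,0,0,-6,-1],[2.7,-5.1,0.7,0,0,-6,-1],[2.7,-5.1,0.7,0,0,-6,-1],[2.7,-5.1,0.7,0,0,-6,-1],[2.7,-5.1,0.7,0,0,-6,-1],[2.7,-5.1,0.7,0,0,-6,-1],[2.7,-5.1,0.7,0,0,-6,-1],[2.7,-5.1,0.7,0,0,-6,-1]]' && python3 -m pendant '[[2.7,-5.1,0.5,0,0,-6,-1],[2.7,-5.1,0,0,0,-6,-1],[2.7,-5.1,0,0,0,-6,-1],[2.0,-4,0,0,0,-3,-1],[0,0,0,0,0,0,-1]]'
```

```text
t: 2.2
position: [0.4508, 0.0272, 0.3037]
tool_rot: [0.641, 0.767, 0.002, 0.001]
force: [0.4, 1.3, 0.2]
grip_width: 0.0855
t: 2.82
position: [0.5548, -0.1763, 0.309]
tool_rot: [0.776, 0.631, 0.002, 0.002]
force: [-0.1, 1.0, -1.1]
grip_width: 0.0854
```

```bash
cat >> h.py <<'E'
def jaw():
    s=bot.read_state(); y=R.from_quat(s['tool_rot']).as_matrix()[:,1]
    return np.round(s['position']*1000,1), round(np.degrees(np.arctan2(y[1],y[0])),1)
E
python3 - <<'E'
from h import *
print(jaw()); c=cal('wrist'); snap('wrist','w1')
for l,z in [('spanner',.089),('jig',.081),('handle',.15),('keeper_foot',.13)]:
    for s in optics.masks_of('wrist',l)[:2]: print(l,round(s['score'],2),s['pixels'].sum(),onplane('wrist',s['pixels'],z,c))
E
```

```text
(array([ 554.8, -176.3,  309. ]), np.float64(-11.8))
spanner 0.56 3579 [ 563.9 -163.2  168.6   35.3   82.9]
spanner 0.43 468 [508.1  34.2  50.   17.6 -17.9]
jig 0.58 15422 [ 590.6 -249.7  229.1  157.4  -88.4]
jig 0.44 4216 [ 738.7 -272.   225.4   83.3   81.8]
handle 0.74 3102 [ 581.9 -274.5  129.1   40.6   22. ]
keeper_foot 0.73 3631 [ 566.1 -155.9  149.8   32.1   81.1]
keeper_foot 0.65 15500 [ 588.6 -229.6  199.8  136.1  -89.2]
```

View pics/w1.png

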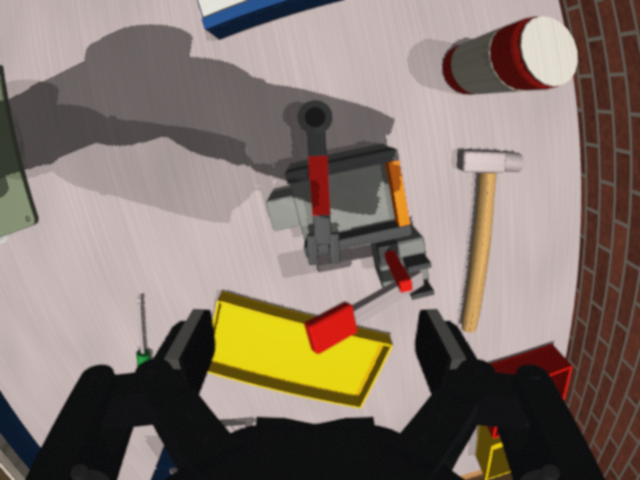

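The close view agrees: spanner at (564,-163) mm, yaw 83°, with its red band at about (318,185) px. I'm descending on it.

```bash
python3 -m pendant '[[0.9,1.3,-4,0,0,5,-0.3],[0,0,-5,0,0,0,-0.3],[0,0,-5,0,0,0,-0.3],[0,0,-3,0,0,0,-0.3],[0,0,0,0,0,0,-0.3]]' && python3 - <<'E'
from h import *
print(jaw())
c=cal('wrist'); snap('wrist','w2')
for s in optics.masks_of('wrist','spanner')[:1]: print(s['score'],onplane('wrist',s['pixels'],.089,c))
E
```

```text
t: 3.7
position: [0.564, -0.154, 0.138]
tool_rot: [0.742, 0.67, 0.005, 0.003]
force: [0.4, -0.1, 0.9]
grip_width: 0.0553
(array([ 564., -154.,  138.]), np.float64(-5.8))
```

View pics/w2.png

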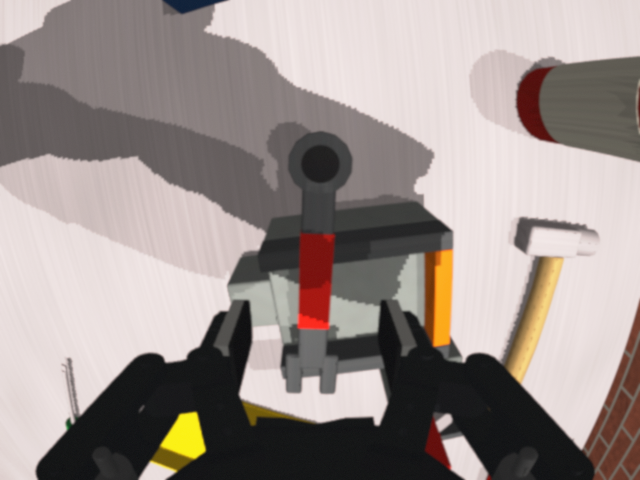

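```bash
python3 -m pendant '[[0,-0.9,-3.5,0,0,-1,-0.3],[0,0,-3.1,0,0,0,-0.3],[0,0,0,0,0,0,-0.3],[0,0,0,0,0,0,1],[0,0,0,0,0,0,1],[0,0,0,0,0,0,1],[0,0,0,0,0,0,1],[0,0,0,0,0,0,1]]' 50; python3 -m pendant '[[0,0,2,0,0,0,1],[0,0,5,0,0,0,1],[0,0,5,0,0,0,1],[0,0,0,0,0,0,1]]' && python3 - <<'E'
from h import *
print(jaw())
snap('top','t2')
for s in optics.masks_of('top','spanner')[:1]: print(s['score'],onplane('top',s['pixels'],.2))
for s in optics.masks_of('top','tray')[:1]: print(s['score'],onplane('top',s['pixels'],.03),onplane('top',s['pixels'],.015))
E
```

```text
t: 4.8
position: [0.57, -0.1641, 0.0823]
tool_rot: [0.747, 0.664, 0.01, 0.011]
force: [-0.3, -0.1, -1.6]
grip_width: 0.0164
t: 5.3
position: [0.5692, -0.164, 0.2051]
tool_rot: [0.747, 0.664, 0.01, 0.01]
force: [0.0, 0.8, -2.5]
grip_width: 0.0166
(array([ 569.2, -164. ,  205.1]), np.float64(-6.8))
0.63 [579.2 -95.3  32.1  31.7 -46.2]
0.83 [ 480.  -404.3  252.5  136.1  -28.7] [ 481.3 -408.1  254.8  137.4  -28.7]
```

```bash
python3 - <<'E'
from h import *
snap('wrist','w3'); print(bot.read_state()['tool_rot'])
E
```

```text
[0.74750636 0.66416771 0.00803178 0.00714025]
```

View pics/w3.png

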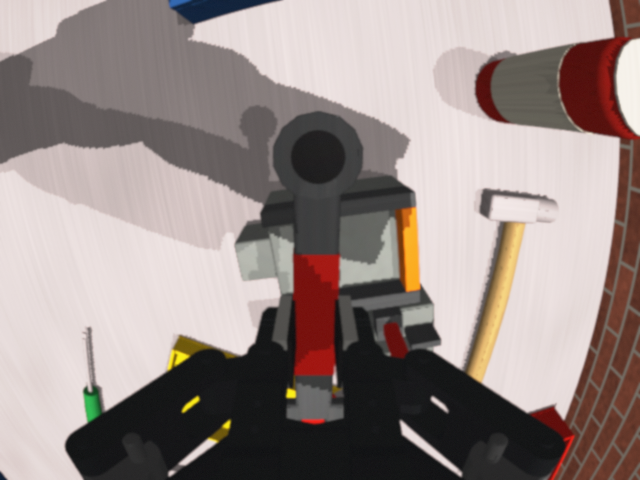

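The spanner is firmly held, with its red band between the fingers at (315,310). I'm carrying it to the tray.

```bash
python3 -m pendant '[[0,0,4,0,0,0,1],[-1.2,-3.4,0.5,0,0,9.7,1],[-1.2,-3.4,0,0,0,9.7,1],[-1.2,-3.4,0,0,0,9.7,1],[-1.2,-3.4,0,0,0,9.7,1],[-1.2,-3.4,0,0,0,9.7,1],[-1.2,-3.4,0,0,0,9.7,1],[-1.2,-3.4,0,0,0,9.7,1],[0,0,0,0,0,0,1],[0,0,0,0,0,0,1]]' && python3 - <<'E'
from h import *
print(jaw()); print(R.from_quat(bot.read_state()['tool_rot']).as_matrix()[:,2])
E
```

```text
t: 6.75
position: [0.478, -0.406, 0.2344]
tool_rot: [0.23, 0.973, 0.01, -0.006]
force: [-0.1, -0.0, -2.2]
grip_width: 0.016
(array([ 478. , -406. ,  234.4]), np.float64(63.4))
[-0.00710316  0.02165238 -0.99974033]
```

```bash
python3 -m pendant '[[0.2,0.1,-5,-1.2,-0.4,0,1],[0,0,-5,0,0,0,1],[0,0,-5,0,0,0,1],[0,0,-4,0,0,0,1],[0,0,-2,0,0,0,1],[0,0,0,0,0,0,1],[0,0,0,0,0,0,1]]' 
```

```text
t: 7.62
position: [0.4829, -0.3978, 0.0175]
tool_rot: [0.231, 0.973, 0.001, 0.0]
force: [-0.3, -0.5, -1.9]
grip_width: 0.0163
```

```bash
python3 -m pendant '[[-0.2,-0.7,-0.6,0,0,0,1],[0,0,-0.3,0,0,0,1],[0,0,-0.2,0,0,0,1],[0,0,0,0,0,0,1]]' 
```

```text
t: 8.12
position: [0.4816, -0.406, 0.0078]
tool_rot: [0.231, 0.973, 0.0, 0.001]
force: [0.1, -0.3, -1.5]
grip_width: 0.0164
```

```bash
python3 -m pendant '[[0,0,-0.3,0,0,0,1],[0,0,0,0,0,0,1]]';python3 -m pendant '[[0,0,0,0,0,0,0.3],[0,0,0,0,0,0,0.3],[0,0,2,0,0,0,0.3],[0,0,6,0,0,0,0.3],[0,0,6,0,0,0,-0.5],[0,0,6,0,0,0,-1],[0,0,0,0,0,0,-1]]' ; python3 - <<'E'
from h import *
print(jaw()); c=cal('wrist'); snap('wrist','w4'); 
for l,z in(('spanner',.012),('tray',.03)):
  for s in optics.masks_of('wrist',l)[:1]: print(l,s['score'],onplane('wrist',s['pixels'],z,c))
E
```

```text
t: 8.38
position: [0.4818, -0.4061, 0.0052]
tool_rot: [0.231, 0.973, 0.0, 0.002]
force: [-1.1, -0.0, 2.0]
grip_width: 0.016
t: 9.25
position: [0.4813, -0.4054, 0.2169]
tool_rot: [0.231, 0.973, -0.0, 0.004]
force: [0.3, -0.7, -0.2]
grip_width: 0.0819
(array([ 481.3, -405.4,  216.9]), np.float64(63.3))
spanner 0.85 [ 481.9 -406.8  168.3   34.1  -27.8]
tray 0.78 [ 479.7 -410.3  251.1  131.4  -28.7]
```

View pics/w4.png

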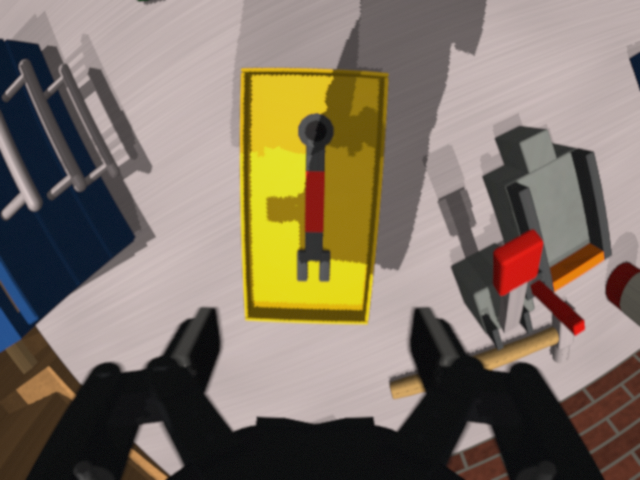

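The spanner lies flat in the tray, with its middle at (314,200) px. Next I'm going over the jig to measure its pose.

```bash
python3 -m pendant '[[1,1.5,4,0,0,5,-1],[2.5,4,4,0,0,5,-1],[2.5,4,2,0,0,5,-1],[2.5,4,0,0,0,6,-1],[2,3.5,0,0,0,6,-1],[1.5,2.5,0,0,0,5,-1],[0,0,0,0,0,0,-1],[0,0,0,0,0,0,-1]]' ; python3 - <<'E'
from h import *
print(jaw()); c=cal('wrist'); im=snap('wrist','w5'); import pickle; pickle.dump(c,open('c5.pkl','wb'))
cv2.imwrite('pics/w5c.png',cv2.resize(im[60:400,120:520,::-1],None,fx=2,fy=2)[:600*2]) if 0 else None
print(np.round(proj('wrist',[.59,-.2,.06],c)))
E
```

```text
t: 10.4
position: [0.5995, -0.2022, 0.3066]
tool_rot: [-0.055, 0.998, 0.003, -0.008]
force: [-0.3, -0.2, 0.8]
grip_width: 0.0856
(array([ 599.5, -202.2,  306.6]), np.float64(96.3))
[317. 189.]
```

View pics/w5.png

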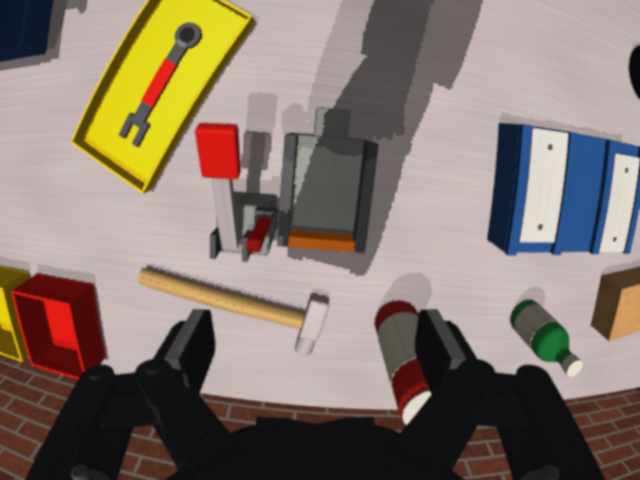

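```bash
cat > fit.py <<'E'
from h import *; import pickle
from scipy.optimize import least_squares
c=pickle.load(open('c5.pkl','rb'))
def w(p,X): a=p[2]; return [p[0]+np.cos(a)*X[0]-np.sin(a)*X[1],p[1]+np.sin(a)*X[0]+np.cos(a)*X[1],X[2]]
def fit(obs,p0=(.6,-.2,.05)):
    f=lambda p: np.ravel([np.subtract(proj('wrist',w(p,np.array(X)/1e3),c),uv) for X,uv in obs])
    r=least_squares(f,p0,loss='soft_l1'); return r.x,np.round(r.fun,1)
if __name__=='__main__':
    p,r=fit([((-86,-18,55),(317,108)),((-86,18,55),(348,109)),((-55,35,81),(363,141)),((-55,-35,81),(298,134))])
    print(p*[1000,1000,57.3],r)
    im=cv2.imread('pics/w5.png'); S=4;x0,y0=220,90
    im=cv2.resize(im[y0:y0+180,x0:x0+180],None,fx=S,fy=S,interpolation=cv2.INTER_CUBIC)[:, :800]
    im=cv2.resize(im,(600,600)); S=600/180
    for X in [(-86,-18,55),(-86,18,55),(50,-35,55),(50,35,55),(-55,-35,55),(-55,35,55),(50,-35,81),(50,35,81),(-55,-47,81),(-55,47,81),(-55,-35,81),(-55,35,81)]:
        u,v=proj('wrist',w(p,np.array(X)/1e3),c); cv2.circle(im,(int((u-x0)*S),int((v-y0)*S)),3,(0,255,0),-1)
    cv2.imwrite('pics/fit1.png',im)
E
python3 fit.py
```

```text
[ 588.10256288 -191.82136649    1.20408715] [-1.7 -2.1  1.6  0.3  3.1  0.2 -2.5  0.5]
```

View pics/fit1.png

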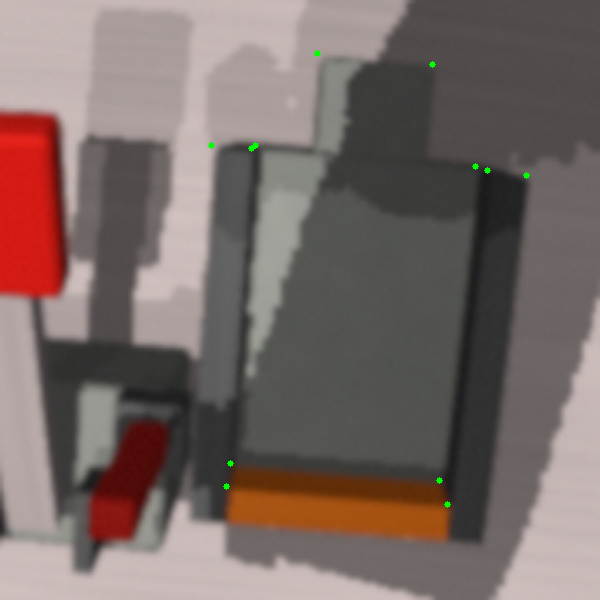

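```bash
python3 - <<'E'
from fit import *
o=[((-86,-18,55),(322,58)),((-86,18,55),(434,70)),((50,-35,81),(229,489)),((50,35,81),(449,503)),((50,-35,55),(232,467)),((50,35,55),(447,480)),((-55,-47,81),(217,148)),((-55,47,81),(527,178)),((-55,-35,81),(256,147)),((-55,35,81),(481,166))]
p,r=fit([(X,(u*.3+220,v*.3+90)) for X,(u,v) in o]); print(p*[1000,1000,57.3],r)
for n,X in [('home',(-20,0,55)),('pad raised',(62-102,-95,157)),('pad down',(-58,-95,89)),('grip',(-72,0,40)),('grip+30',(-102,0,40))]: print(n,np.round(np.array(w(p,np.array(X)/1e3))*1000))
# rack from spots in wrist and top
for s in optics.masks_of('top','rack')[:1]: print('rack',onplane('top',s['pixels'],.06))
E
```

```text
[ 588.52629982 -190.89784284    1.34012674] [-0.6 -1.   0.1 -1.3  0.1 -0.1  0.5  1.   0.6 -0.7 -1.4  0.5 -1.  -0.2
  0.6 -0.4 -0.5  1.   2.6  1.8]
home [ 569. -191.   55.]
pad raised [ 551. -287.  157.]
pad down [ 533. -287.   89.]
grip [ 517. -193.   40.]
grip+30 [ 487. -193.   40.]
rack [547.9 152.2 241.8 168.4 -83. ]
```

Jig fitted to about 1 px: origin at (588,-191) mm, yaw 1.3°. Moving over to the rack.

```bash
python3 -m pendant '[[-0.5,3,0,0,0,0,1],[-0.5,5,0,0,0,0,1],[-0.5,5,0,0,0,0,1],[-0.5,5,0,0,0,0,1],[-0.5,5,0,0,0,0,1],[-0.5,5,0,0,0,0,1],[-0.5,5,0,0,0,0,1],[0,2,0,0,0,0,1],[0,0,0,0,0,0,1],[0,0,0,0,0,0,1]]' ; python3 - <<'E'
from h import *
print(jaw()); c=cal('wrist'); im=snap('wrist','w6')
for l,z in(('blank0',.063),('rack',.065)):
  for s in optics.masks_of('wrist',l)[:3]: print(l,round(s['score'],2),onplane('wrist',s['pixels'],z,c))
E
```

```text
t: 11.75
position: [0.5611, 0.1479, 0.3063]
tool_rot: [-0.045, 0.999, 0.001, -0.008]
force: [-0.3, 0.6, 0.4]
grip_width: 0.0002
(array([561.1, 147.9, 306.3]), np.float64(95.1))
blank0 0.79 [548.8  75.8 139.4  56.9   6.3]
blank0 0.58 [548.6 223.2 139.3  57.    6.1]
rack 0.82 [549.  149.7 236.9 160.1 -84. ]
```

View pics/w6.png

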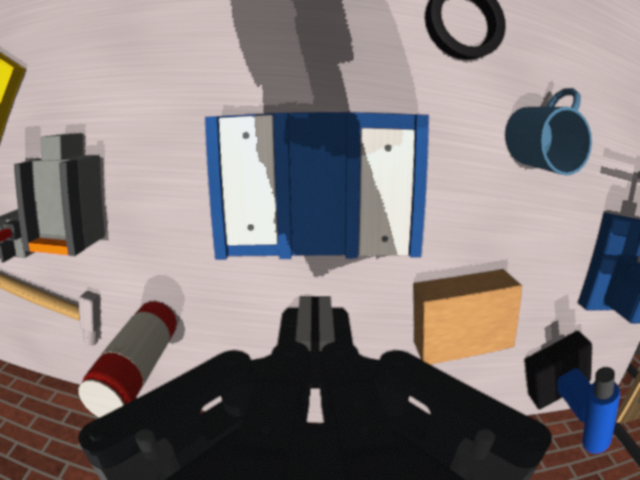

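Rack at (548,150) mm, yaw 6°. The blanks show at (247,180) and (387,192) px, one in each outer lane. I'll push the left-lane blank first, with shut fingers behind its rear end.

```bash
python3 -m pendant '[[2.6,2.9,-2,0,0,0.5,1],[2.6,2.9,-4,0,0,0.5,1],[2.7,2.9,-4,0,0,0,1],[0,0,-5,0,0,0,1],[0,0,-4,0,0,0,1],[0,0,0,0,0,0,1],[0,0,0,0,0,0,1]]'; python3 -c "
from h import *
print(jaw(),R.from_quat(bot.read_state()['tool_rot']).as_matrix()[:,2])"
```

```text
t: 12.78
position: [0.6448, 0.2318, 0.1132]
tool_rot: [-0.05, 0.999, 0.001, -0.005]
force: [0.2, 0.1, -0.1]
grip_width: 0.0003
(array([644.8, 231.8, 113.2]), np.float64(95.7)) [-0.01077678  0.00157558 -0.99994069]
```

```bash
python3 -m pendant '[[-0.2,0.2,-3,0,0,0,1],[0,0,-2.2,0,0,0,1],[0,0,0,0,0,0,1]]'; python3 -m pendant '[[-1.2,-0.12,0,0,0,0,1],[-1.2,-0.12,0,0,0,0,1],[-1.2,-0.12,0,0,0,0,1],[-1.2,-0.12,0,0,0,0,1],[-1.2,-0.12,0,0,0,0,1],[0,0,0,0,0,0,1]]'; python3 - <<'E'
from h import *
print(jaw()); c=cal('wrist'); im=snap('wrist','w7')
for s in optics.masks_of('wrist','blank0')[:3]: print(round(s['score'],2),onplane('wrist',s['pixels'],.063,c))
E
```

```text
t: 13.15
position: [0.6457, 0.2337, 0.0667]
tool_rot: [-0.049, 0.999, 0.002, -0.001]
force: [0.3, 0.2, -0.0]
grip_width: 0.0003
t: 13.9
position: [0.5901, 0.2285, 0.081]
tool_rot: [-0.048, 0.999, 0.005, 0.007]
force: [0.8, -0.6, -0.4]
grip_width: -0.0001
(array([590.1, 228.5,  81. ]), np.float64(95.5))
0.9 [548.7 223.6 139.7  56.6   5.4]
0.79 [548.9  76.2 139.2  56.7   5.8]
```

The tool rose about 14 mm during the push and passed over the blank without touching it. I'll go back and compensate in z with shorter calls.

```bash
python3 -m pendant '[[0,0,1,0,0,0,1],[2.5,0.3,0,0,0,0,1],[3,0.3,0,0,0,0,1],[0.3,0,0,0.5,-0.3,0,1],[0,0,0,0,0,0,1]]'; python3 -m pendant '[[0,0,-1.5,0,0,0,1],[0,0,-1.5,0,0,0,1],[0,0,0,0,0,0,1]]'; python3 -c "
from h import *
print(jaw(),R.from_quat(bot.read_state()['tool_rot']).as_matrix()[:,2])"
```

```text
t: 14.62
position: [0.6518, 0.2346, 0.0945]
tool_rot: [-0.047, 0.999, 0.01, 0.011]
force: [-1.8, -0.5, -0.3]
grip_width: 0.0
t: 15.0
position: [0.6505, 0.2347, 0.0623]
tool_rot: [-0.047, 0.999, 0.009, 0.01]
force: [0.1, -0.1, 0.6]
grip_width: 0.0001
(array([650.5, 234.7,  62.3]), np.float64(95.5)) [ 0.01949837  0.01974671 -0.99961487]
```

```bash
python3 -m pendant '[[-0.4,0,-0.3,-1.1,1.1,0,1],[0,0,0,0,0,0,1]]'; python3 -m pendant '[[-1,-0.1,-0.2,0,0,0,1],[-1,-0.1,-0.2,0,0,0,1],[0,0,0,0,0,0,1]]'
```

```text
t: 15.25
position: [0.6461, 0.2349, 0.0592]
tool_rot: [-0.048, 0.999, -0.0, -0.001]
force: [0.7, 0.1, 0.4]
grip_width: -0.0
t: 15.62
position: [0.6262, 0.2333, 0.056]
tool_rot: [-0.048, 0.999, -0.0, 0.0]
force: [0.7, 0.0, 0.1]
grip_width: -0.0001
```

```bash
python3 -m pendant '[[-1,-0.1,0.1,0,0,0,1],[-1,-0.1,0,0,0,0,1],[0,0,0,0,0,0,1]]'
```

```text
t: 16.0
position: [0.6075, 0.2314, 0.0579]
tool_rot: [-0.048, 0.999, -0.0, 0.001]
force: [1.1, 0.1, -0.5]
grip_width: -0.0002
```

```bash
python3 -m pendant '[[-1,-0.1,-0.1,0,0,0,1],[-1,-0.1,-0.1,0,0,0,1],[0,0,0,0,0,0,1]]'
```

```text
t: 16.38
position: [0.5898, 0.2296, 0.0565]
tool_rot: [-0.047, 0.999, 0.0, 0.003]
force: [0.3, 0.1, -0.1]
grip_width: 0.0002
```

```bash
python3 -m pendant '[[-1,-0.1,-0.1,0,0,0,1],[-1,-0.1,0,0,0,0,1],[-0.8,-0.1,-0.1,0,0,0,1],[0,0,0,0,0,0,1]]';  python3 - <<'E'
from h import *
print(jaw()); c=cal('wrist'); im=snap('wrist','w7')
for s in optics.masks_of('wrist','blank0')[:3]: print(round(s['score'],2),onplane('wrist',s['pixels'],.063,c))
E
```

```text
t: 16.88
position: [0.564, 0.2268, 0.0553]
tool_rot: [-0.047, 0.999, 0.001, 0.005]
force: [0.3, -0.0, 0.3]
grip_width: 0.0001
(array([564. , 226.8,  55.3]), np.float64(95.4))
0.97 [495.  218.4 115.9  56.1   5.3]
0.8 [548.8  76.3 140.1  56.8   5.4]
```

View pics/w7.png

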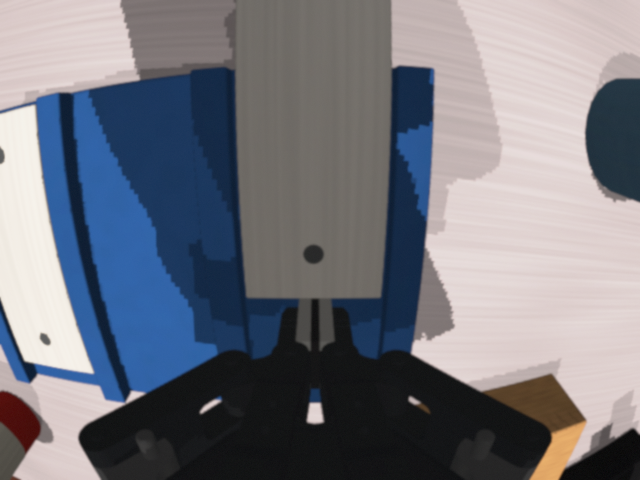

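The blank now sticks out about 48 mm; its rear edge is at (313,297) px, straight in the lane. Going around to grip its front end.

```bash
python3 -m pendant '[[0.3,0,3,0,0,0,1],[0,0,4,0,0,0,0],[-4,-0.4,2,0,0,0,-1],[-5,-0.5,0,0,0,0,-1],[-4.2,-0.5,0,0,0,0,-1],[0,0,0,0,0,0,-1],[0,0,0,0,0,0,-1]]'; python3 - <<'E'
from h import *
print(jaw(),R.from_quat(bot.read_state()['tool_rot']).as_matrix()[:,2]); snap('top','t3')
for s in optics.masks_of('top','blank0')[:3]: print(round(s['score'],2),onplane('top',s['pixels'],.063))
E
```

```text
t: 17.85
position: [0.4316, 0.212, 0.1469]
tool_rot: [-0.046, 0.999, 0.001, 0.004]
force: [0.3, -0.2, -0.1]
grip_width: 0.0853
(array([431.6, 212. , 146.9]), np.float64(95.3)) [ 0.00776205  0.00176064 -0.99996832]
0.86 [528.6 204.9  85.3  43.2  40.8]
```

```bash
python3 -m pendant '[[0,0,-4,0,0.4,0,-1],[0,0,-4,0,0,0,-1],[0,0,-2.5,0,0,0,-1],[0,0,0,0,0,0,-1]]' && python3 -m pendant '[[0,0,-0.5,0,0,0,-1],[0,0,0,0,0,0,-1],[0,0,0,0,0,0,0],[0,0,0,0,0,0,1],[0,0,0,0,0,0,1],[0,0,0,0,0,0,1],[0,0,0,0,0,0,1]]' 60; python3 - <<'E'
from h import *
print(jaw(),R.from_quat(bot.read_state()['tool_rot']).as_matrix()[:,2])
E
```

```text
t: 18.45
position: [0.4344, 0.2119, 0.038]
tool_rot: [-0.045, 0.999, 0.001, 0.001]
force: [-0.7, 0.0, -0.2]
grip_width: 0.0856
t: 19.32
position: [0.436, 0.2124, 0.0355]
tool_rot: [-0.045, 0.999, 0.002, 0.003]
force: [0.5, 0.4, -0.6]
grip_width: 0.0547
(array([436. , 212.4,  35.5]), np.float64(95.1)) [ 0.00572818  0.00439686 -0.99997393]
```

```bash
python3 -m pendant '[[0,0,0,0,0,0,-0.8],[0,0,0,0,0,0,-0.8],[-0.4,-0.05,0.2,0,0,0,-0.8],[-0.4,0,0.1,0,0,0,-0.8],[0,0,0,0,0,0,-0.8],[0,0,0,0,0,0,1],[0,0,0,0,0,0,1],[0,0,0,0,0,0,1],[0,0,0,0,0,0,1]]' 60; python3 -m pendant '[[0,0,1,0,0,0,1],[0,0,4,0,0,0,1],[0,0,4,0,0,0,1],[0,0,4,0,0,0,1],[0,0,0,0,0,0,1]]';python3 - <<'E'
from h import *
print(jaw(),R.from_quat(bot.read_state()['tool_rot']).as_matrix()[:,2])
snap('side','s2'); im=snap('wrist','w8'); cv2.imwrite('pics/w8b.png',np.hstack([cv2.resize(cv2.imread('pics/s2.png'),(400,300)),cv2.resize(im[:,:,::-1],(400,300))]))
E
```

```text
t: 20.45
position: [0.4274, 0.2119, 0.039]
tool_rot: [-0.045, 0.999, 0.002, 0.003]
force: [-1.4, 0.3, 5.4]
grip_width: 0.0549
t: 21.08
position: [0.4267, 0.2113, 0.1746]
tool_rot: [-0.045, 0.999, 0.002, 0.003]
force: [0.5, 0.3, -2.8]
grip_width: 0.0549
(array([426.7, 211.3, 174.6]), np.float64(95.2)) [ 0.00548474  0.00392483 -0.99997726]
```

View pics/w8b.png

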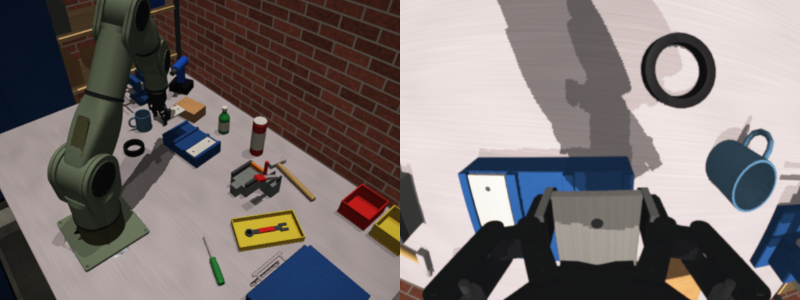

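The blank is held level and square in the jaws (right panel). Carrying it to the jig.

```bash
python3 -m pendant '[[0.5,-2.5,2,0,0,0,1],[0.8,-4.5,0,0,0,-0.5,1],[0.8,-4.5,0,0,0,-0.5,1],[0.8,-4.5,0,0,0,-0.5,1],[0.8,-4.5,0,0,0,-0.5,1],[0.8,-4.5,0,0,0,-0.5,1],[0.8,-4.5,0,0,0,-0.5,1],[0.8,-4.5,0,0,0,-0.5,1],[0.8,-4.5,0,0,0,-0.5,1],[0,0,0,0,0,0,1]]';python3 - <<'E'
from h import *
print(jaw(),R.from_quat(bot.read_state()['tool_rot']).as_matrix()[:,2])
E
```

```text
t: 22.42
position: [0.4903, -0.1866, 0.1808]
tool_rot: [-0.011, 1.0, 0.002, -0.008]
force: [-0.6, 1.5, -2.6]
grip_width: 0.0545
(array([ 490.3, -186.6,  180.8]), np.float64(91.2)) [-0.01696555  0.00322669 -0.99985087]
```

```bash
python3 -m pendant '[[1,-0.6,-3,-0.2,-1,0,1],[0,0,-4,0,0,0,1],[0,0,-1.5,0,0,0,1],[0,0,0,0,0,0,1],[0,0,0,0,0,0,1]]';python3 - <<'E'
from h import *
print(jaw(),R.from_quat(bot.read_state()['tool_rot']).as_matrix()[:,2])
snap('wrist','w9');snap('top','t4')
E
```

```text
t: 23.05
position: [0.4986, -0.1898, 0.0895]
tool_rot: [-0.012, 1.0, 0.002, -0.003]
force: [0.1, -0.1, -1.0]
grip_width: 0.0543
(array([ 498.6, -189.8,   89.5]), np.float64(91.3)) [-0.00513994  0.00336578 -0.99998113]
```

View pics/w9.png

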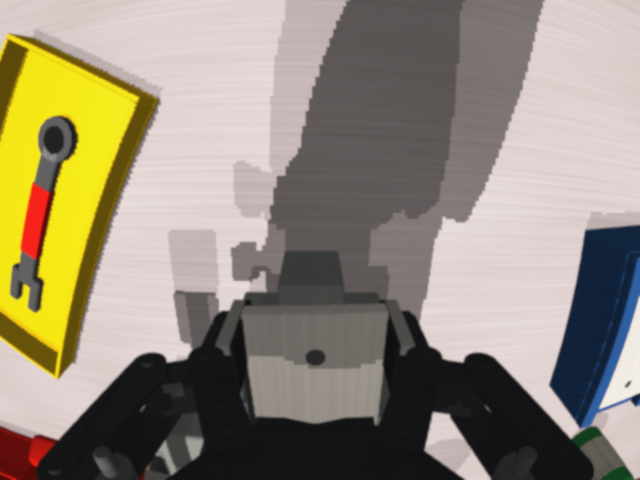

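The tongue (312,275) is centred under the blank (315,360). Lowering between the walls.

```bash
python3 -m pendant '[[0,-0.2,-2.5,0,-0.3,0,1],[0,0,-1.8,0,0,0,1],[0,0,0,0,0,0,1],[0,0,0,0,0,0,1]]'; python3 -c "
from h import *
print(R.from_quat(bot.read_state()['tool_rot']).as_matrix()[:,2])"
```

```text
t: 23.65
position: [0.5002, -0.1924, 0.0488]
tool_rot: [-0.011, 1.0, 0.001, 0.003]
force: [0.2, 0.2, -1.2]
grip_width: 0.0548
[ 0.00517198  0.00167487 -0.99998522]
```

```bash
python3 -m pendant '[[0,0,-0.6,0,0.3,0,1],[0,0,-0.3,0,0,0,1],[0,0,0,0,0,0,1]]'
```

```text
t: 24.02
position: [0.5008, -0.1927, 0.0405]
tool_rot: [-0.011, 1.0, 0.001, 0.001]
force: [-0.2, 0.5, -1.6]
grip_width: 0.0547
```

```bash
python3 -m pendant '[[0,0,-0.2,0,0,0,1],[0,0,0,0,0,0,1]]'; python3 -m pendant '[[0.5,0,0,0,0,0,1],[0.3,0,0,0,0,0,1],[0,0,0,0,0,0,1]]'
```

```text
t: 24.28
position: [0.5009, -0.1927, 0.0395]
tool_rot: [-0.011, 1.0, 0.0, 0.001]
force: [-1.7, 1.2, 0.0]
grip_width: 0.0546
t: 24.65
position: [0.5098, -0.1928, 0.0395]
tool_rot: [-0.011, 1.0, 0.0, 0.001]
force: [1.7, -0.4, 0.1]
grip_width: 0.0549
```

```bash
python3 -m pendant '[[0.3,0,0,0,0,0,1],[0,0,0,0,0,0,1]]'
```

```text
t: 24.9
position: [0.5104, -0.1928, 0.0395]
tool_rot: [-0.011, 1.0, 0.0, -0.001]
force: [1.9, -0.3, 3.8]
grip_width: 0.0547
```

```bash
python3 -m pendant '[[0.4,0,0,0,0,0,1],[0.4,0,0,0,0,0,1]]'
```

```text
t: 25.15
position: [0.5104, -0.1928, 0.0393]
tool_rot: [-0.011, 1.0, 0.001, -0.01]
force: [-30.7, 5.0, 28.8]
grip_width: 0.0545
```

Contact is at TCP x=510, which puts the blank's end at the stop. Relaxing, releasing and checking.

```bash
python3 -m pendant '[[-0.05,0,0,0,0.5,0,1],[0,0,0,0,0,0,1],[0,0,0,0,0,0,0],[0,0,0,0,0,0,-0.6],[0,0,0,0,0,0,-0.6],[0,0,1,0,0,0,-0.6],[0,0,4,0,0,0,-0.6],[-3,0,5,0,0,0,-0.6],[-2,0,4,0,0,0,-0.6],[0,0,0,0,0,0,-0.6]]'; python3 - <<'E'
from h import *; import pickle
from fit import w
print(jaw()); c=cal('wrist');pickle.dump(c,open('c5.pkl','wb')); im=snap('wrist','w10')
for s in optics.masks_of('wrist','blank0')[:2]: print(round(s['score'],2),onplane('wrist',s['pixels'],.063,c))
p=(.5885,-.191,np.radians(1.3))
x0,y0=200,180
b=cv2.resize(im[y0:y0+200,x0:x0+260,::-1],None,fx=3,fy=3,interpolation=cv2.INTER_CUBIC)
for X in [(50,-28,63),(50,28,63),(-90,-28,63),(-90,28,63),(-55,-35,81),(-55,35,81),(50,-35,81),(50,35,81)]:
    u,v=proj('wrist',w(p,np.array(X)/1e3),c); cv2.circle(b,(int((u-x0)*3),int((v-y0)*3)),3,(0,255,0),-1); print(np.round((u,v)))
cv2.imwrite('pics/w10c.png',b)
E
```

```text
t: 26.4
position: [0.4583, -0.1924, 0.1857]
tool_rot: [-0.011, 1.0, 0.001, -0.014]
force: [0.5, -0.6, -1.0]
grip_width: 0.0685
(array([ 458.3, -192.4,  185.7]), np.float64(91.2))
0.68 [ 565.8 -192.2  143.1   57.     2.4]
0.67 [547.3  74.  143.4  56.7   5.6]
[285. 412.]
[343. 412.]
[278. 282.]
[350. 282.]
[269. 332.]
[359. 332.]
[277. 425.]
[352. 425.]
```

```bash
python3 -m pendant '[[1.5,0,5,0,0,0,1],[4,0,5,0,0,0,1],[4.5,0,2,0,1,0,1],[4.5,0,0,0,1,0,1],[0,0,0,0,0,0,1],[0,0,0,0,0,0,1]]'; python3 - <<'E'
from h import *
from fit import w
print(jaw()); c=cal('wrist'); im=snap('wrist','w11')
for s in optics.masks_of('wrist','blank0')[:2]: print(round(s['score'],2),onplane('wrist',s['pixels'],.063,c))
p=(.5885,-.191,np.radians(1.3))
u,v=proj('wrist',[.58,-.19,.06],c); x0,y0=int(u)-90,int(v)-80
b=cv2.resize(im[y0:y0+160,x0:x0+180,::-1],None,fx=3.5,fy=3.5,interpolation=cv2.INTER_CUBIC)
for X in [(50,-28,63),(50,28,63),(-90,-28,63),(-90,28,63),(-55,-35,81),(-55,35,81),(50,-35,81),(50,35,81)]:
    u,v=proj('wrist',w(p,np.array(X)/1e3),c); cv2.circle(b,(int((u-x0)*3.5),int((v-y0)*3.5)),3,(0,255,0),-1)
cv2.imwrite('pics/w11c.png',b)
E
```

```text
t: 27.25
position: [0.6054, -0.1906, 0.3007]
tool_rot: [-0.012, 0.999, 0.003, -0.037]
force: [0.7, -0.2, -0.6]
grip_width: 0.0007
(array([ 605.4, -190.6,  300.7]), np.float64(91.3))
0.92 [549.6  73.8 140.5  57.3   5.7]
0.76 [ 567.9 -192.2  139.9   55.8    2. ]
```

View pics/w11c.png

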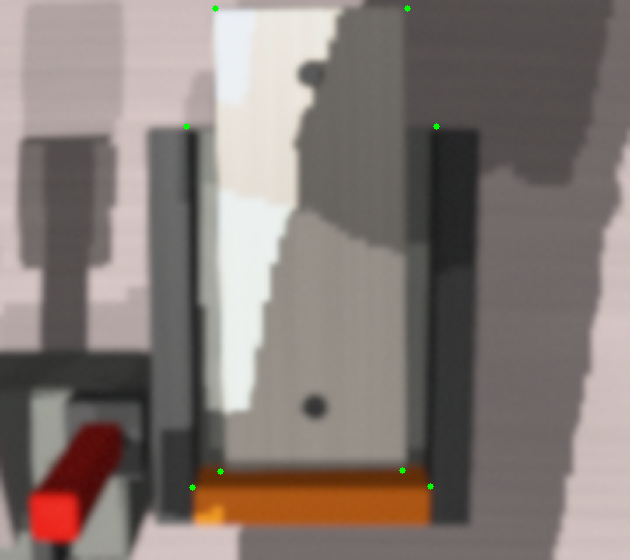

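The first blank lies flat between the walls, with at most a 2 mm gap at the stop (rear edge at about (315,465) in the crop). I'll press both home at the end. Now the second blank: going behind its lane and straightening the tool tilt.

```bash
python3 -m pendant '[[0.7,3.5,0,0,-1,1,1],[0.7,4.7,0,0,-1,1,1],[0.7,4.7,0,0,-1,1,1],[0.7,4.7,0,0,-1,1,1],[0.7,4.7,-3,0,0,0.5,1],[0.6,4.7,-5,0,0,0,1],[0,0.5,-5,0,0,0,1],[0,0,-4,0,0,0,1],[0,0,0,0,0,0,1]]'; python3 -c "
from h import *
print(jaw(),R.from_quat(bot.read_state()['tool_rot']).as_matrix()[:,2])"
```

```text
t: 28.48
position: [0.6401, 0.0851, 0.1341]
tool_rot: [-0.05, 0.999, 0.001, 0.0]
force: [-0.4, 0.0, 1.4]
grip_width: -0.0002
(array([640.1,  85.1, 134.1]), np.float64(95.7)) [ 9.21224224e-05  2.26604488e-03 -9.99997428e-01]
```

```bash
python3 -m pendant '[[0.5,0,-4,0,0,0,1],[0,0,-2.5,0,0,0,1],[0,0,0,0,0,0,1]]'; python3 -m pendant '[[0,0,-0.7,0,0,0,1],[0,0,0,0,0,0,1]]'
```

```text
t: 28.85
position: [0.6475, 0.0839, 0.0744]
tool_rot: [-0.049, 0.999, 0.001, 0.004]
force: [-0.2, -0.6, 0.9]
grip_width: 0.0002
t: 29.1
position: [0.6488, 0.0837, 0.0708]
tool_rot: [-0.048, 0.999, 0.001, 0.006]
force: [0.2, 0.5, -0.3]
grip_width: 0.0
```

```bash
python3 -m pendant '[[-0.3,0.1,-0.7,0,0.6,0,1],[0,0,-0.5,0,0,0,1],[0,0,0,0,0,0,1]]'; python3 -c "
from h import *
print(jaw(),R.from_quat(bot.read_state()['tool_rot']).as_matrix()[:,2])"
```

```text
t: 29.48
position: [0.646, 0.0848, 0.0592]
tool_rot: [-0.048, 0.999, 0.002, 0.001]
force: [-0.2, -0.0, -0.1]
grip_width: -0.0001
(array([646. ,  84.8,  59.2]), np.float64(95.5)) [ 0.00127362  0.00362392 -0.99999262]
```

```bash
python3 -m pendant '[[-1,-0.1,0,0,0,0,1],[-1,-0.1,-0.1,0,0,0,1],[-1,-0.1,0,0,0,0,1],[0,0,0,0,0,0,1]]'
```

```text
t: 29.98
position: [0.6157, 0.0819, 0.0584]
tool_rot: [-0.048, 0.999, 0.002, 0.001]
force: [-0.3, -0.3, -1.2]
grip_width: 0.0001
```

```bash
python3 -m pendant '[[-1,-0.1,-0.1,0,0,0,1],[-1,-0.1,-0.1,0,0,0,1],[0,0,0,0,0,0,1]]'
```

```text
t: 30.35
position: [0.5973, 0.0801, 0.0568]
tool_rot: [-0.048, 0.999, 0.002, 0.003]
force: [0.2, -0.2, -0.2]
grip_width: 0.0002
```

```bash
python3 -m pendant '[[-1,-0.1,0,0,0,0,1],[-0.9,-0.1,-0.1,0,0,0,1],[0,0,0,0,0,0,1]]'; python3 -m pendant '[[0.3,0,3,0,0,0,1],[0,0,4,0,0,0,0],[-4,-0.4,2,0,0,0,-1],[-5,-0.5,0,0,0,0,-1],[0,0,0,0,0,0,-1]]'; python3 - <<'E'
from h import *
print(jaw(),R.from_quat(bot.read_state()['tool_rot']).as_matrix()[:,2]); c=cal('wrist'); snap('wrist','w12')
for s in optics.masks_of('wrist','blank0')[:2]: print(round(s['score'],2),onplane('wrist',s['pixels'],.063,c))
E
```

```text
t: 30.72
position: [0.5796, 0.0783, 0.0559]
tool_rot: [-0.048, 0.999, 0.002, 0.003]
force: [-0.3, 0.6, -0.1]
grip_width: 0.0
t: 31.35
position: [0.4909, 0.0691, 0.1481]
tool_rot: [-0.048, 0.999, 0.002, 0.003]
force: [1.5, 0.9, 0.9]
grip_width: 0.0726
(array([490.9,  69.1, 148.1]), np.float64(95.5)) [ 0.00557085  0.0047761  -0.99997308]
0.84 [498.5  70.5 140.7  56.6   5.5]
0.66 [ 565.8 -190.9  149.8   54.7   -8.7]
```

The second blank is out about 48 mm, centred at (498,70) mm. Gripping its front end.

```bash
python3 -m pendant '[[-4.9,-0.4,0,0,0.3,0,-1],[0,0,-4,0,0,0,-1],[0,0,-4,0,0,0,-1],[0,0,-2,0,0,0,-1],[0,0,0,0,0,0,-1]]'
```

```text
t: 32.08
position: [0.4498, 0.0667, 0.0441]
tool_rot: [-0.048, 0.999, 0.003, 0.005]
force: [0.6, -0.4, 0.4]
grip_width: 0.0854
```

```bash
python3 -m pendant '[[-0.6,-0.1,-0.3,0,0.5,0,-1],[-0.2,0,-0.1,0,0,0,-1],[0,0,0,0,0,0,-1],[0,0,0,0,0,0,0],[0,0,0,0,0,0,1],[0,0,0,0,0,0,1],[0,0,0,0,0,0,1],[0,0,0,0,0,0,1]]' 60; python3 -c "
from h import *
print(jaw(),R.from_quat(bot.read_state()['tool_rot']).as_matrix()[:,2])"
```

```text
t: 33.08
position: [0.4431, 0.0658, 0.0421]
tool_rot: [-0.047, 0.999, 0.004, 0.002]
force: [-0.7, -0.2, 2.2]
grip_width: 0.0549
(array([443.1,  65.8,  42.1]), np.float64(95.4)) [ 0.00346825  0.00773083 -0.9999641 ]
```

```bash
python3 -m pendant '[[0,0,1,0,0,0,1],[0,0,4,0,0,0,1],[0,0,5,0,0,0,1],[0.6,-3,4,-0.4,0,-0.6,1],[0.9,-4.5,0,0,0,-0.7,1],[0.9,-4.5,0,0,0,-0.7,1],[0.9,-4.5,0,0,0,-0.7,1],[0.9,-4.5,0,0,0,-0.7,1],[0.9,-4.3,0,0,0,-0.7,1],[0,0,0,0,0,0,1]]'; python3 -m pendant '[[0,0,0,0,0,0,1]]'; python3 -c "
from h import *
print(jaw(),R.from_quat(bot.read_state()['tool_rot']).as_matrix()[:,2])"
```

```text
t: 34.33
position: [0.4923, -0.1961, 0.1923]
tool_rot: [-0.011, 1.0, -0.001, 0.002]
force: [1.0, 1.3, -1.8]
grip_width: 0.0546
t: 34.45
position: [0.4921, -0.1957, 0.1927]
tool_rot: [-0.011, 1.0, -0.001, 0.002]
force: [-0.1, 1.1, -1.6]
grip_width: 0.0545
(array([ 492.1, -195.7,  192.7]), np.float64(91.3)) [ 0.00455032 -0.00176442 -0.99998809]
```

```bash
python3 -m pendant '[[0.4,0.3,-4,0,0.3,0,1],[0,0,-4,0,0,0,1],[0,0,-2.5,0,0,0,1],[0,0,0,0,0,0,1],[0,0,0,0,0,0,1]]';python3 - <<'E'
from h import *
print(jaw(),R.from_quat(bot.read_state()['tool_rot']).as_matrix()[:,2])
c=cal('wrist');snap('wrist','w13')
for s in optics.masks_of('wrist','blank0')[:3]: print(round(s['score'],2),onplane('wrist',s['pixels'],.063,c),s['pixels'].sum())
E
```

```text
t: 35.08
position: [0.4968, -0.1889, 0.0881]
tool_rot: [-0.014, 1.0, -0.001, 0.001]
force: [-0.2, -0.0, -1.8]
grip_width: 0.0543
(array([ 496.8, -188.9,   88.1]), np.float64(91.6)) [ 0.0016368  -0.00185301 -0.99999694]
0.88 [ 498.7 -194.4   55.7   10.3  -87.9] 1842
0.69 [ 548.8 -188.4   91.4   76.4    2. ] 15940
0.4 [562.3  23.8 228.7  96.   31.5] 13495
```

View pics/w13.png

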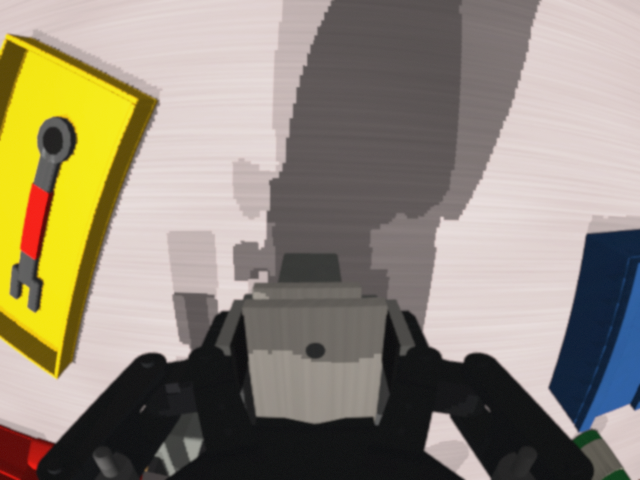

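Gripped this way, the fingertips would foul the lower blank's sides, since they reach 13 mm below the upper one. I'll set the blank down about 30 mm short of home and push it in with shut fingers.

```bash
python3 -m pendant '[[-1.7,-0.4,-1,0,0,-0.3,1],[0,0,-1.8,0,0,0,1],[0,0,0,0,0,0,1]]'
```

```text
t: 35.55
position: [0.4806, -0.1938, 0.0624]
tool_rot: [-0.011, 1.0, -0.002, 0.003]
force: [1.0, -0.1, -1.7]
grip_width: 0.0543
```

```bash
python3 -m pendant '[[0,0,-0.8,0,0.3,0,1],[0,0,-0.4,0,0,0,1],[0,0,0,0,0,0,1]]'; python3 -m pendant '[[0,0,-0.1,0,0,0,1],[0,0,0,0,0,0,1]]'
```

```text
t: 35.92
position: [0.4816, -0.194, 0.0514]
tool_rot: [-0.011, 1.0, -0.002, 0.001]
force: [0.1, -0.8, -1.0]
grip_width: 0.0545
t: 36.17
position: [0.4817, -0.194, 0.0507]
tool_rot: [-0.011, 1.0, -0.002, 0.002]
force: [-0.6, -0.2, -0.4]
grip_width: 0.0542
```

```bash
python3 -m pendant '[[0,0,-0.1,0,0,0,1],[0,0,0,0,0,0,0.2],[0,0,0,0,0,0,-0.5],[0,0,0,0,0,0,-0.7],[0,0,2,0,0,0,-0.7],[0,0,3,0,0,0,-0.7],[-2,0,0,0,0,0,-0.5],[-2,0,0,0,0,0,1],[0,0,0,0,0,0,1],[0,0,0,0,0,0,1]]'; python3 - <<'E'
from h import *
print(jaw(),R.from_quat(bot.read_state()['tool_rot']).as_matrix()[:,2])
c=cal('wrist');snap('wrist','w14')
for s in optics.masks_of('wrist','blank0')[:1]: print(round(s['score'],2),onplane('wrist',s['pixels'],.071,c),s['pixels'].sum())
E
```

```text
t: 37.42
position: [0.4417, -0.194, 0.1018]
tool_rot: [-0.011, 1.0, -0.002, 0.002]
force: [0.5, -0.8, 0.9]
grip_width: 0.0098
(array([ 441.7, -194. ,  101.8]), np.float64(91.3)) [ 0.00499322 -0.00468748 -0.99997655]
0.61 [ 505.  -194.8   84.4   24.8    3. ] 2996
```

View pics/w14.png

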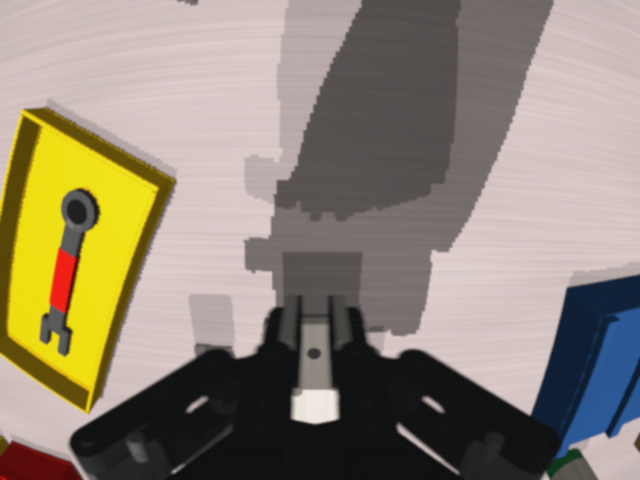

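```bash
python3 -m pendant '[[-0.3,0,-2.5,0.2,0.4,0,1],[0,0,-1.3,0,0,0,1],[0,0,0,0,0,0,1]]'; python3 -m pendant '[[0,0,-0.2,0,0,0,1],[1,0,0,0,0,0,1],[1,0,0,0,0,0,1],[0,0,0,0,0,0,1]]'
```

```text
t: 37.9
position: [0.4398, -0.1938, 0.0627]
tool_rot: [-0.011, 1.0, -0.001, -0.001]
force: [0.4, 1.0, -0.3]
grip_width: -0.0003
t: 38.4
position: [0.4624, -0.1939, 0.062]
tool_rot: [-0.011, 1.0, -0.001, 0.001]
force: [-0.1, 0.8, 0.5]
grip_width: -0.0005
```

```bash
python3 -m pendant '[[0.8,0,-0.1,0,0,0,1],[0.8,0,-0.1,0,0,0,1],[0,0,0,0,0,0,1]]'; python3 -m pendant '[[0.5,0,0,0,0,0,1],[0,0,0,0,0,0,1]]'
```

```text
t: 38.78
position: [0.4794, -0.194, 0.0599]
tool_rot: [-0.011, 1.0, -0.001, 0.0]
force: [-0.9, -1.2, -0.1]
grip_width: 0.0003
t: 39.02
position: [0.4846, -0.1939, 0.0599]
tool_rot: [-0.011, 1.0, -0.001, 0.0]
force: [0.3, -0.4, 0.2]
grip_width: 0.0002
```

```bash
python3 -m pendant '[[0.4,0,-0.1,0,0,0,1],[0.4,0,0,0,0,0,1],[0,0,0,0,0,0,1]]'
```

```text
t: 39.4
position: [0.4858, -0.1943, 0.0583]
tool_rot: [-0.011, 1.0, -0.001, -0.008]
force: [0.6, 0.3, -1.4]
grip_width: 0.0
```

```bash
python3 -m pendant '[[0.4,0,0,0,0.5,0,1],[0.4,0,0,0,0,0,1]]'; python3 -m pendant '[[-0.3,0,0,0,0,0,1],[-1.5,0,0,0,0.5,0,1],[-2,0,3,0,0,0,1],[0,0,5,0,0,0,1],[0,0,5,0,0,0,1],[3,0,5,0,0,0,1],[6,0,3,0,0,0,1],[6,0,0,0,0,0,1],[0,0,0,0,0,0,1],[0,0,0,0,0,0,1]]'; python3 - <<'E'
from h import *
from fit import w
print(jaw(),R.from_quat(bot.read_state()['tool_rot']).as_matrix()[:,2]); c=cal('wrist'); im=snap('wrist','w15')
for s in optics.masks_of('wrist','blank0')[:2]: print(round(s['score'],2),onplane('wrist',s['pixels'],.071,c))
p=(.5885,-.191,np.radians(1.3))
u,v=proj('wrist',[.58,-.19,.06],c); x0,y0=int(u)-90,int(v)-80
b=cv2.resize(im[y0:y0+160,x0:x0+180,::-1],None,fx=3.5,fy=3.5,interpolation=cv2.INTER_CUBIC)
for X in [(50,-28,71),(50,28,71),(-90,-28,71),(-90,28,71),(-90,0,63),(-55,-35,81),(-55,35,81),(50,-35,81),(50,35,81)]:
    u,v=proj('wrist',w(p,np.array(X)/1e3),c); cv2.circle(b,(int((u-x0)*3.5),int((v-y0)*3.5)),2,(0,255,0),-1)
cv2.imwrite('pics/w15c.png',b)
E
```

```text
t: 39.65
position: [0.4864, -0.1946, 0.058]
tool_rot: [-0.01, 1.0, -0.001, -0.021]
force: [-31.0, 3.8, 24.3]
grip_width: -0.0002
t: 40.9
position: [0.5904, -0.1942, 0.2718]
tool_rot: [-0.01, 1.0, -0.0, -0.022]
force: [-0.2, 0.1, -0.1]
grip_width: 0.0003
(array([ 590.4, -194.2,  271.8]), np.float64(91.1)) [-4.41099352e-02 -9.69011790e-04 -9.99026213e-01]
0.72 [ 568.  -193.9  139.4   56.2    1.2]
0.66 [551.4 111.9 238.2 157.4 -84.3]
```

View pics/w15c.png

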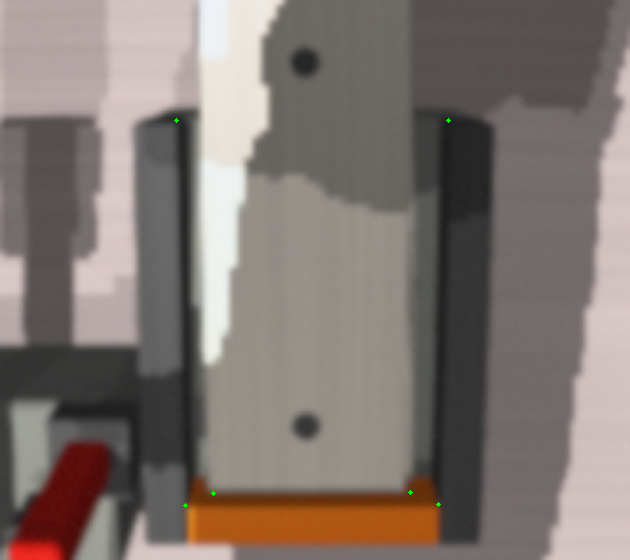

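The upper blank is flush against the orange stop (edge at (310,492) in the crop), and the push was blocked at 31 N. To be sure of the lower blank, I'll push once more with the fingertip leaning forward so it meets the lower one first.

```bash
python3 -m pendant '[[-5,0,0,0,-1.5,0,1],[-5,0,0,0,-1.5,0,1],[-5,0,0,0,-1.5,0,1],[-0.5,0,-5,0,0,0,1],[0,0,-5,0,0,0,1],[0,0,-5,0,0,0,1],[0,0,-4,0,0,0,1],[0,0,0,0,0,0,1],[0,0,0,0,0,0,1]]'; python3 -c "
from h import *
print(jaw(),R.from_quat(bot.read_state()['tool_rot']).as_matrix()[:,2])"
```

```text
t: 42.12
position: [0.4261, -0.1956, 0.0822]
tool_rot: [-0.007, 1.0, -0.002, 0.021]
force: [-0.4, -1.3, 0.5]
grip_width: 0.0
(array([ 426.1, -195.6,   82.2]), np.float64(90.8)) [ 0.04213557 -0.00464622 -0.9991011 ]
```

```bash
python3 -m pendant '[[2,0.1,-1.5,0,0,0,1],[1.5,0.1,-0.6,0,0,0,1],[0,0,0,0,0,0,1]]'; python3 -m pendant '[[0.6,0,-0.1,0,0,0,1],[0,0,-0.1,0,0,0,1],[0,0,0,0,0,0,1]]'
```

```text
t: 42.5
position: [0.4632, -0.1949, 0.0663]
tool_rot: [-0.006, 1.0, -0.004, 0.024]
force: [-0.7, -0.3, -0.3]
grip_width: 0.0
t: 42.88
position: [0.4689, -0.1957, 0.0664]
tool_rot: [-0.005, 1.0, -0.004, 0.025]
force: [0.6, 0.9, 0.1]
grip_width: 0.0
```

```bash
python3 -m pendant '[[0,0.1,-0.5,0,0,0.5,1],[0,0,-0.4,0,0,0,1],[0,0,0,0,0,0,1]]'; python3 -m pendant '[[0.7,0,-0.1,0,0,0,1],[0.6,0,0,0,0,0,1],[0.5,0,0,0,0,0,1]]'
```

```text
t: 43.25
position: [0.4685, -0.1946, 0.0567]
tool_rot: [-0.01, 1.0, -0.004, 0.025]
force: [-0.1, 0.7, -0.2]
grip_width: 0.0001
t: 43.62
position: [0.487, -0.1946, 0.0556]
tool_rot: [-0.01, 1.0, -0.004, 0.024]
force: [-24.1, 1.9, 10.0]
grip_width: -0.0001
```

Blocked again at the same x with 24 N, so both blanks are home. Now the handle.

```bash
python3 -m pendant '[[-0.4,0,0,0,0,0,1],[-2,0,0,0,0,0,1],[-1,0,4,0,1.4,0,1],[0,0,5,0,1.4,0,1],[0,0,5,0,0,0,1],[3,-3,3,0,0,0,1],[3.5,-3.5,0,0,0,0,1],[3.3,-3,0,0,0,0,1],[0,0,0,0,0,0,1],[0,0,0,0,0,0,1]]'; python3 - <<'E'
from h import *
print(jaw(),R.from_quat(bot.read_state()['tool_rot']).as_matrix()[:,2]); c=cal('wrist'); snap('wrist','w16'); snap('top','t5')
for cam in('wrist','top'):
  print(cam,[(round(s['score'],2),np.round(s['position'],3)) for s in optics.spot_in(cam,'handle_pad')[:3]],[(round(s['score'],2),np.round(s['position'],3)) for s in optics.spot_in(cam,'blank0')[:3]])
im=cv2.imread('pics/w16.png'); h=cv2.cvtColor(im,cv2.COLOR_BGR2HSV); m=((h[...,0]<6)|(h[...,0]>174))&(h[...,1]>180)&(h[...,2]>110)
n,_,st,ce=cv2.connectedComponentsWithStats(m.astype(np.uint8))
for i in range(1,n):
    if st[i,4]>150: print(st[i],ce[i].round(),unproj('wrist',ce[i],.157,c).round(3))
E
```

```text
t: 44.88
position: [0.5522, -0.2915, 0.2328]
tool_rot: [-0.01, 1.0, -0.004, 0.0]
force: [0.2, 0.3, -0.2]
grip_width: 0.0002
(array([ 552.2, -291.5,  232.8]), np.float64(91.2)) [ 5.56114116e-04 -7.05333071e-03 -9.99974970e-01]
wrist [(0.65, array([ 0.548, -0.287,  0.162]))] [(0.86, array([ 0.559, -0.198,  0.072]))]
top [(0.68, array([ 0.559, -0.285,  0.152])), (0.24, array([ 0.763, -0.252,  0.024]))] [(0.83, array([ 0.568, -0.192,  0.069]))]
[185 101  39  59 960] [204. 130.] [ 0.477 -0.361  0.157]
[ 298  232   53   41 1549] [323. 256.] [ 0.555 -0.288  0.157]
[366 345  15  13 167] [373. 350.] [ 0.628 -0.249  0.157]
[  53  372   77   61 1202] [ 98. 394.] [ 0.7   -0.49   0.157]
```

The pad is confirmed at about (551,-287,157) mm. Pressing.

```bash
python3 -m pendant '[[-0.2,0.4,-4,0,0,0,1],[0,0,-2,0,0,0,1],[0,0,0,0,0,0,1]]'; python3 -m pendant '[[-0.2,0,-1.2,0,0,0,1],[-0.3,0,-1.2,0,0,0,1],[-0.3,0,-1.2,0,0,0,1],[-0.3,0,-1.2,0,0,0,1]]'
```

```text
t: 45.55
position: [0.5502, -0.2872, 0.1727]
tool_rot: [-0.011, 1.0, -0.004, 0.001]
force: [0.0, 0.2, 0.5]
grip_width: 0.0001
t: 46.05
position: [0.54, -0.288, 0.1268]
tool_rot: [-0.011, 1.0, -0.006, 0.004]
force: [-1.5, 0.2, 3.3]
grip_width: -0.0004
```

```bash
python3 -m pendant '[[-0.2,0.1,-1.2,0,0,0,1],[-0.2,0,-1.2,0,0,0,1],[0,0,-1,0,0,0,1],[0,0,-0.5,0,0,0,1],[0,0,0,0,0,0,1]]'; python3 -m pendant '[[0,0,-0.3,0,0,0,1],[0,0,0,0,0,0,1]]'
```

```text
t: 46.68
position: [0.5359, -0.2871, 0.0895]
tool_rot: [-0.01, 1.0, -0.007, 0.005]
force: [-8.0, 3.6, 14.9]
grip_width: 0.0001
t: 46.92
position: [0.5359, -0.2871, 0.0897]
tool_rot: [-0.01, 1.0, -0.008, 0.005]
force: [-4.8, 1.0, 5.6]
grip_width: 0.0001
```

```bash
python3 -m pendant '[[0,0,-0.4,0,0,0,1],[0,0,-0.4,0,0,0,1]]'; python3 -m pendant '[[0,0,2,0,0,0,1],[0,0,5,0,0,0,1],[0,0,5,0,0,0,1],[0,0,5,0,0,0,1],[-3,2,5,0,0,0,1],[0,0,0,0,0,0,1],[0,0,0,0,0,0,1]]'; python3 - <<'E'
from h import *
print(jaw()); c=cal('wrist'); im=snap('wrist','w17'); snap('top','t6'); snap('side','s6')
for cam in('wrist','top','side'):
  for l in('handle_pad','blank0','spanner'): print(cam,l,[(round(s['score'],2),np.round(s['position'],3)) for s in optics.spot_in(cam,l)[:2]])
h=cv2.cvtColor(im,cv2.COLOR_RGB2HSV); m=((h[...,0]<6)|(h[...,0]>174))&(h[...,1]>180)&(h[...,2]>80)
n,_,st,ce=cv2.connectedComponentsWithStats(m.astype(np.uint8))
for i in range(1,n):
    if st[i,4]>150: print(st[i],ce[i].round(),unproj('wrist',ce[i],.089,c).round(3))
for s in optics.masks_of('wrist','blank0')[:2]: print(round(s['score'],2),onplane('wrist',s['pixels'],.071,c))
E
```

```text
t: 47.18
position: [0.5361, -0.2874, 0.0882]
tool_rot: [-0.01, 1.0, -0.009, 0.006]
force: [-32.3, 14.1, 96.8]
grip_width: 0.0001
t: 48.05
position: [0.506, -0.2662, 0.314]
tool_rot: [-0.01, 1.0, -0.009, 0.007]
force: [-0.9, 0.2, 0.1]
grip_width: -0.0
(array([ 506. , -266.2,  314. ]), np.float64(91.2))
wrist handle_pad [(0.86, array([ 0.545, -0.29 ,  0.093]))]
wrist blank0 [(0.93, array([ 0.556, -0.199,  0.071]))]
wrist spanner [(0.73, array([ 0.476, -0.404,  0.012])), (0.16, array([ 0.741, -0.074,  0.053]))]
top handle_pad [(0.88, array([ 0.59 , -0.286,  0.089]))]
top blank0 [(0.83, array([ 0.564, -0.193,  0.071])), (0.19, array([ 0.748, -0.061,  0.181]))]
top spanner [(0.28, array([ 0.616, -0.238,  0.081]))]
side handle_pad [(0.94, array([ 0.552, -0.293,  0.087])), (0.16, array([ 0.48 , -0.41 ,  0.004]))]
side blank0 [(0.75, array([ 0.557, -0.196,  0.075]))]
side spanner [(0.85, array([ 0.477, -0.406,  0.015]))]
[193 138  30  48 593] [208. 161.] [ 0.471 -0.381  0.089]
[ 284  195   31   47 1367] [299. 218.] [ 0.53  -0.287  0.089]
[332 294  67  14 733] [364. 300.] [ 0.625 -0.213  0.089]
[  80  338   78   79 2833] [120. 368.] [ 0.756 -0.545  0.089]
0.78 [ 565.7 -193.8  140.7   58.4    1.8]
0.48 [ 494.9 -176.7   13.3    3.3  -87.2]
```

The handle stays latched: the pad is at 89 mm about 0.9 s after release and the keeper lies level over the stack. The blanks and spanner are where they belong. Handing in.

```bash
python3 -c "
from station import bot
print(bot.hand_in())"
```

```text
the job is handed in; nothing more can be done
None
```

The job is done and handed in at about 48 s of robot time. There were two blanks, in the outer lanes of the rack.

- **Spanner:** it lies flat in the yellow tray, confirmed in the wrist view right after placing. The wrist and side cameras still put it there at the end.
- **Blanks:** I pushed each about 48 mm out of the rack from behind, gripped it by its front end and stacked both on the bed between the walls. The first push missed because the tool rose over the blank, so I repeated it. I set the second blank down about 30 mm short of home and pushed it in with shut fingers. Two pushes against the stop were blocked at 24 to 31 N. The upper blank was seen flush with the stop. I did not see the lower one's end directly, so its being home rests on those pushes.
- **Handle:** I pressed it last. After I let go, the pad read about 89 mm above the bench in all three cameras, and the keeper lay level over the stack.

**Checks that disagreed or fell short:**
- **Force at the latch:** the last press reached about 97 N at the wrist, higher than intended but under the 120 N limit.
- **Blank position:** the last wrist measurement put the stack's centre about 3 mm short of home. The blanks' front faces being in view would explain that.
- **Top camera at the end:** it put the pad about 5 cm off in x and gave only a weak, wrong hit for the spanner, probably because the arm was in the way.
- **Last picture:** I had reached the viewing limit, so the final checks rest on the networks and colour blobs, not on a look by eye.

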